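Shut, lock and start the vacuum sealer

TASK

Start a cycle on the vacuum sealer, in this order: push its half-open lid fully shut, then press the round mushroom-headed lock plunger on the console all the way down so that it stays down, then press the long narrow start key fully in and let it spring back. Do it all by pressing with the fingertips: do not lift the lid, do not press the square key, and leave the ramekin on the console and everything else on the counter where it stands.

Things in the scene. Friction and masses are not known exactly. Their poses are not given: they have to be found in the camera images.
- sealer: Fixed aluminium vacuum sealer, 242 (x) x 360 (y) x 120 mm high. Origin: centre of its underside; z up; its -x side faces the robot (yaw up to 0.35). Console: front strip of its top, x -121 to -37 mm, lid behind. Four console places at x -79, y -112, -37, +37, +112 mm hold, in an order that varies, the lock plunger, long key, square key and a loose ramekin.
- lid (a joint): Angle of the lid, rad: 0 shut (stopped there by the machine), grows as it opens; starts at 0.25 to 0.6. A stiff hinge: it stays where it is left, and needs about 2 to 5 N down on its front rail to close. The hinge axis runs along the sealer's y at sealer x +108 mm, height 122 mm. Clear plate 10 mm thick with steel edges, 360 mm wide, reaching 145 mm forward from it.
- lid_rail (a point): Middle of the top face of the steel rail along the lid's front edge, moving with the lid: the place to push. The rail is 30 mm (along the lid) x 360 mm wide x 20 mm high; this point is 130 mm forward of the hinge axis and, with the lid shut, 142 mm above the counter.
- plunger_top (a point): Centre of the top of the lock plunger, a black round mushroom head 34 mm in diameter on a thin stem, standing 30 mm above the console when up; moves down with it.
- plunger (a joint): Travel of the lock plunger, m: 0 up (as at the start), 0.012 fully down at its stop. About 4 N moves it straight down; no spring, it stays where it is left.
- long_key_top (a point): Centre of the top of the start key, a long narrow black key 54 mm (along the sealer's x) x 22 mm, 16 mm above the console when out.
- long_key (a joint): Travel of the start key, m: 0 out, 0.006 fully in at its stop; spring key, about 5 N when fully in, comes back when let go.
- square_key_top (a point): Centre of the top of the square black key, 26 x 26 mm, 16 mm above the console. Not to be pressed.
- square_key (a joint): Travel of the square key, m: 0 out, 0.006 fully in; spring key of about 5 N.
- ramekin: Loose small white ceramic bowl, 54 mm across and 35 mm high, standing on the console in line with the keys. Origin: centre of its underside. Not to be moved.
- shaker: Loose glass spice jar with steel cap, 48 mm diameter, 100 mm high, on the counter beside the sealer. Origin: centre of its underside.
- bottle: Loose white plastic bottle, 60 mm diameter, 170 mm high, on the counter beside the sealer. Origin: centre of its underside.
- gn_pan: Loose open steel food pan, 176 x 162 x 100 mm high, on the counter beside the sealer. Origin: centre of its underside.
- tape: Loose cardboard tape core lying flat, 90 mm diameter, 48 mm high, on the counter beside the sealer. Origin: centre of its underside.
- spatula: Loose spatula lying on the counter to the robot's right. Origin: in the tool, handle towards its -x.
- plates: Loose white plate, 180 mm diameter, 30 mm high, on the counter to the robot's left. Origin: centre of its underside.

How it is judged:
By the outcome, as a careful person would: the job done as asked, in the order asked, and still so for the second after the job is handed in, with the robot touching nothing.
It also fails if it takes over 46 s, if anything falls off the work surface, if the arm or the gripper's body presses on something with over 40 N, if the wrist force passes 120 N, or if a joint passes its speed limit or range.

ROBOT

A 6-joint arm with a two-finger parallel gripper is mounted at the origin on the work surface. World frame = base frame: x ahead of the robot, y to its left, z up, the work surface at z = 0. Lengths are in mm, angles in degrees, forces in N, time in s.
With the tool pointing down it reaches from about 300 to 850 mm from the base axis. Payload 4.2 kg.
Tool frame: the origin (TCP) lies at the very end of the fingers, on their centre line; the grasp point (between the pads) lies 19 mm behind it; z points along the fingers, y is the line along which they close (so a half turn about z gives the same grasp; the last joint's range is limited). The gripper opens to 91 mm and grips with 3 to 60 N. Pads are 32 mm wide; open, the fingers measure 118 mm over their backs; the gripper's body (76 mm by 178 mm) begins 60 mm behind the grasp point.
Start: joints at [-67.38, 18.312, 89.639, -0, 72.044, -1.146], TCP at [231.734, -526.253, 213.976] pointing down, gripper open.
Joint ranges: [-177.97, 177.97], [-48.28, 115.42], [12.27, 149.76], [-77.06, 257.06], [2.81, 150.46], [-146.56, 146.56]. Speed limits (degrees/s): [147.25, 147.25, 180, 180, 180, 180].

INTERFACE

Orientations are given as [roll, pitch, yaw] about the fixed x, y, z axes, in that order (R = Rz(yaw) Ry(pitch) Rx(roll)).
In Python, from workcell import env, grab_frame gives the robot as it stands. The module is installed in compiled form; this text tells all that it offers.
- The arm moves only by the tool move_arm, never from a script. Its argument "plan" is a list of rows, each an object of numbers: "tx", "ty", "tz": the shift along the tool's x, y, z in cm; "wx", "wy", "wz": the turn, a rotation vector about the tool's x, y, z in rad. In form: [{"tx": .., "ty": .., "tz": .., "wx": .., "wy": .., "wz": ..}, ...]. A call has 1 to 12 rows; each row shifts and turns the commanded pose from where the row before left it, along the tool's axes as they then stand; what a row does not reach is not made up. A row lasts 1/12 s, in which the tool goes at most 41.7 mm and 7.16 degrees, less where a joint would pass 70% of its speed; a pose out of reach is approached as far as the arm can. A call is refused whole if a number of a shift passes 4.17 or a number of a turn 0.125, either way. A call with a gripper value outside its range is refused whole. "gripper" is the finger opening in cm, from 0 to 9.12, set as the call begins (left out, the last holds). The fingers move at their own pace and stop on an object; "force" is the grip in N (left out, the last holds). Time passes only in rows, so rows that do not move let the fingers close. It gives the time, the measured TCP pose, the force, the opening and the grip force at its end, in the units of the state.
- env.state(): the state, without advancing time (a new reading comes with each control period).
- grab_frame(name): name is "scene" or "top" or "wrist"; returns a dict with "color" (384x512x3 uint8, red, green, blue), "vfov" (degrees; the focal length in pixels is half the picture's height over the tangent of half this angle, whatever the lens; pixels are square), "cx", "cy" (the principal point, pixels), "view" (4x4, takes a point from world to camera coordinates). Camera axes: x right, y up, looking along -z (the intrinsics and any distortion apply to the point x, -y, -z); pixel columns grow to the right and rows downward; lengths in mm; the calibration is good to about 2 mm. A picture is of the moment at which its call begins. There is no depth.
- env.job_done(): hands the job in; it is judged then, once.
The state is a dict: "time_s": time; "qpos": joint angles; "qvel": joint speeds; "effort": joint torques, N m; "ee_pos": TCP position; "ee_rot": TCP orientation; "force": force on the tool from outside, world axes, zero at the start; "torque": the same for the moment, N m; "gripper_width": finger opening in mm; "gripper_force": force on a finger pad.
Only numpy, scipy, OpenCV 4.12 (cv2) and the standard library are available. Lean on these libraries where they do the work, as an engineer would, in place of code of your own. Each camera call takes 0.05 s, during which the arm holds its last target. There are 200 camera calls.

## Working session

There is one attempt and no reset: what is moved stays moved. The work goes in short steps, Python scripts to look and compute and a tool call to move; the robot and the scene stay as the last step left them, time stands still between calls to the robot, and variables do not carry over. Pictures are saved under pics/ and viewed, at most 10 in all, crops included, and the job is handed in when it is done.

Besides the shell and the picture viewer there is one more tool, called after "Emit:" as name(argument=value, ...), one argument or row to a line, values as JSON. move_arm: Moves the arm, as the interface text tells. Its arguments: {"type":"object","properties":{"plan":{"type":"array","items":{"type":"object","properties":{"tx":{"type":"number"},"ty":{"type":"number"},"tz":{"type":"number"},"wx":{"type":"number"},"wy":{"type":"number"},"wz":{"type":"number"}}}},"gripper":{"type":"number"},"force":{"type":"number"}},"required":["plan"]}

```bash
mkdir -p pics; cat > h.py <<'E'
import numpy as np, cv2, json
from workcell import env, grab_frame
def save(n):
    f=grab_frame(n); cv2.imwrite(f'pics/{n}0.png',f['color'][:,:,::-1])
    np.savez(f'{n}.npz',**f); return f
def K(f):
    F=192/np.tan(np.radians(float(f['vfov']))/2); return F,float(f['cx']),float(f['cy'])
def ray(f,u,v):
    F,cx,cy=K(f); V=np.array(f['view']); d=np.array([(u-cx)/F,-(v-cy)/F,-1]); R=V[:3,:3]
    return -R.T@V[:3,3], R.T@d
def plane(f,u,v,z):
    o,d=ray(f,u,v); return o+d*(z-o[2])/d[2]
def proj(f,p):
    F,cx,cy=K(f); V=np.array(f['view']); c=V[:3,:3]@np.array(p)+V[:3,3]
    return cx+F*c[0]/-c[2], cy-F*c[1]/-c[2]
E
python3 - <<'E'
from h import *
for n in ('scene','top'):
    f=save(n); print(n,list(f.keys()),f['vfov'],f['cx'],f['cy'],np.round(f['view'],3).tolist(),{k:f[k] for k in f if k not in('color','view')})
print(env.state())
a=[cv2.imread(f'pics/{n}0.png') for n in('scene','top')]
cv2.imwrite('pics/s.png',cv2.resize(a[0],(768,576)));cv2.imwrite('pics/t.png',cv2.resize(a[1],(768,576)))
E
```

```text
scene ['color', 'vfov', 'cx', 'cy', 'view'] 54.54853374522597 253.1025067763551 187.6291439341047 [[0.529, 0.849, 0.005, -304.992], [-0.73, 0.452, 0.513, 354.428], [0.433, -0.274, 0.859, -1538.07], [0.0, 0.0, 0.0, 1.0]] {'vfov': 54.54853374522597, 'cx': 253.1025067763551, 'cy': 187.6291439341047}
top ['color', 'vfov', 'cx', 'cy', 'view'] 50.20891288903066 254.88746934370894 190.08069191525948 [[0.128, -0.992, 0.004, -59.071], [0.97, 0.126, 0.21, -572.427], [-0.209, -0.023, 0.978, -1321.722], [0.0, 0.0, 0.0, 1.0]] {'vfov': 50.20891288903066, 'cx': 254.88746934370894, 'cy': 190.08069191525948}
{'time_s': 0.1, 'qpos': array([-6.73797086e+01,  1.83498062e+01,  8.96990683e+01, -1.93658934e-03,
        7.20439408e+01, -1.14436858e+00]), 'qvel': array([ 0.0148839 , -0.12202598, -0.2348275 , -0.05927513,  0.0644753 ,
       -0.01960852]), 'effort': array([ 9.72256498e-05, -4.13334954e+01, -2.32508898e+01,  7.28620542e-02,
        4.22028790e-02, -6.16638840e-05]), 'ee_pos': array([ 231.54709499, -525.82997176,  213.1883827 ]), 'ee_rot': array([-1.79907166e+02, -1.27477485e-05,  2.37652585e+01]), 'force': array([ 0.07405216, -0.42581383, -0.81006353]), 'torque': array([ 0.00299706, -0.06113794,  0.01487651]), 'gripper_force': 0.0, 'gripper_width': 91.12396566953534}
```

View pics/s.png

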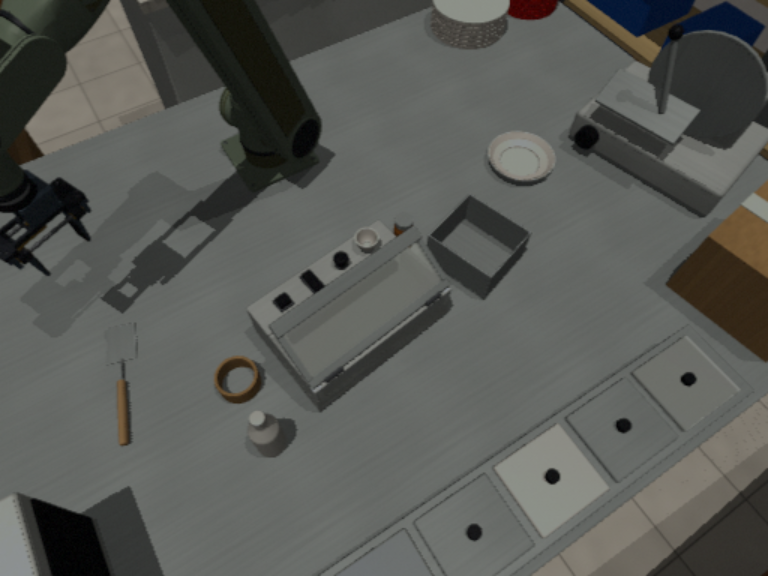

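View pics/t.png

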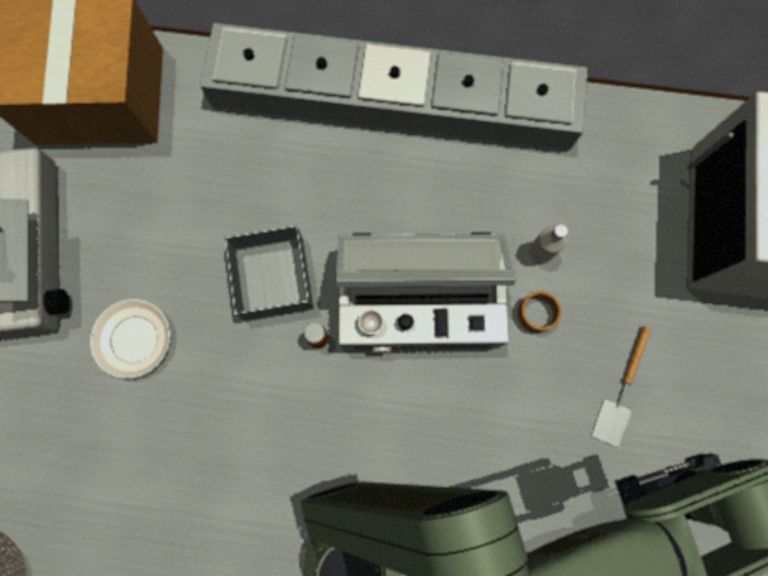

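The top view shows, left to right, the ramekin (370,322), plunger (406,322), long key (441,322) and square key (477,323). In the scene view they are at (367,238), (341,260), (313,282) and (283,300). The coordinates are in 768-px pictures.

```bash
python3 - <<'E'
from h import *
guess={'scene':[(341,260),(313,282),(283,300)],'top':[(406,322),(441,322),(477,323)]}
fs={};px={}
for n in guess:
    f=fs[n]=dict(np.load(n+'.npz')); g=cv2.cvtColor(f['color'],cv2.COLOR_RGB2GRAY)
    m=(g<60).astype(np.uint8); _,lab,st,c=cv2.connectedComponentsWithStats(m)
    px[n]=[]
    for u,v in guess[n]:
        i=min(range(1,len(c)),key=lambda i:np.hypot(*(c[i]-np.array([u,v])/1.5)) if st[i,4]>15 else 1e9)
        px[n].append(c[i]); print(n,c[i],st[i])
P=[]
for k,z in enumerate((146,134,134)):
    (o1,d1),(o2,d2)=[ray(fs[n],*px[n][k]) for n in ('scene','top')]
    A=np.c_[d1,-d2]; s=np.linalg.lstsq(A,o2-o1,rcond=None)[0]
    p,q=o1+s[0]*d1,o2+s[1]*d2
    print(k,'tri',(p+q)/2,'gap',np.linalg.norm(p-q),[plane(fs[n],*px[n][k],z).round(1) for n in fs])
for n in fs: # enlarged crop
    u,v={'scene':(235,205),'top':(283,195)}[n]
    cv2.imwrite(f'pics/c_{n}.png',cv2.resize(fs[n]['color'][v-60:v+60,u-80:u+80,::-1],(800,600),interpolation=cv2.INTER_CUBIC))
E
```

```text
scene [227.11650485 173.42718447] [222 168  11  12 103]
scene [207.57352941 187.30147059] [200 180  17  16 136]
scene [188.5 201. ] [182 195  14  13 106]
top [269.64102564 214.34615385] [265 210  10  10  78]
top [293.56617647 214.63970588] [290 206   8  18 136]
top [317.07692308 214.94871795] [313 211   9   9  78]
0 tri [488.18459016 -43.47506943 131.88401901] gap 1.2466735004187686 [array([496.3, -48. , 146. ]), array([486.2, -42.6, 146. ])]
1 tri [ 497.72448613 -119.81029839  125.65300727] gap 2.963912812648848 [array([ 502. , -122.9,  134. ]), array([ 496.9, -117.8,  134. ])]
2 tri [ 507.41637439 -193.82356088  121.07927027] gap 1.411049742027098 [array([ 514.5, -196.1,  134. ]), array([ 505.4, -191.4,  134. ])]
```

View pics/c_scene.png

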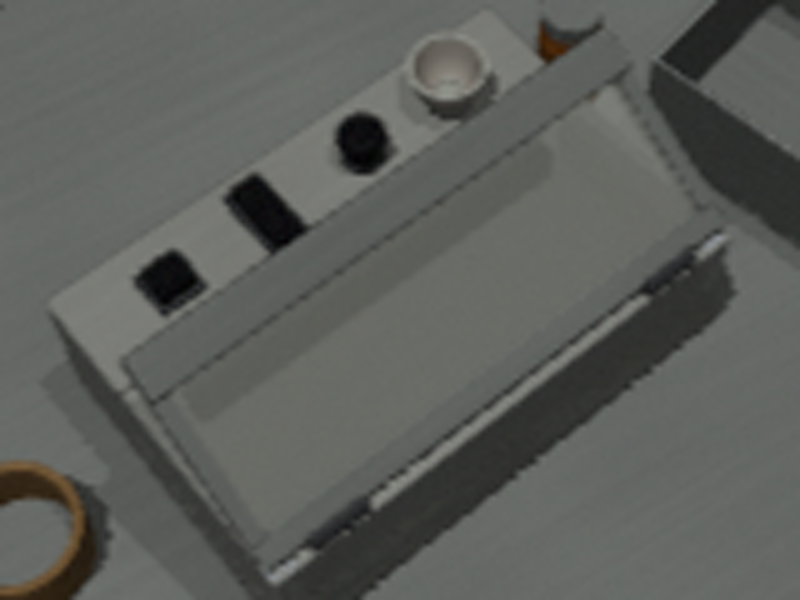

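View pics/c_top.png

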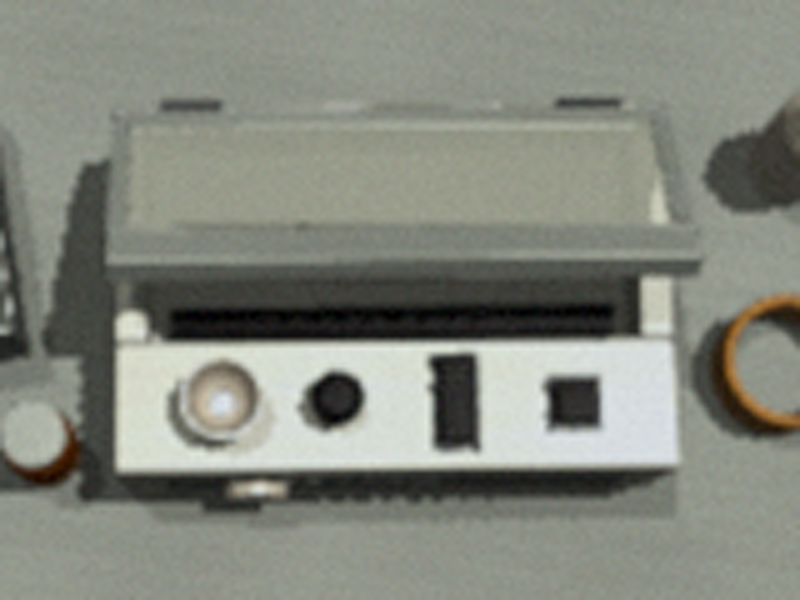

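The crops confirm the order: ramekin, plunger, long key, square key from +y to -y. The top-view positions have the right spacing (76 and 74 mm), with sealer yaw about 7.5° and origin about (570,-70). I'll move above the lid rail with the fingers closed, after one calculation of the lid angle.

```bash
python3 - <<'E'
from h import *
from scipy.optimize import brentq
a=np.radians(7.5);O=np.array([570,-70.])
def W(x,y,z): return [O[0]+x*np.cos(a)-y*np.sin(a),O[1]+x*np.sin(a)+y*np.cos(a),z]
f=dict(np.load('top.npz'));g=dict(np.load('scene.npz'))
e=lambda t,l:W(108-l*np.cos(t)+20*np.sin(t),0,122+l*np.sin(t)+20*np.cos(t))
for t in (.25,.3,.35,.4,.45,.5,.55,.6):
    print(t,[np.round(proj(f,e(t,l)),1).tolist() for l in (145,115)],[np.round(proj(g,e(t,l)),1).tolist() for l in (145,115)],np.round(e(t,130)))
print('obs top front v 187.4 back 180.6')
print([np.round(proj(q,W(-121,y,120)),1).tolist() for q in (f,g) for y in(-180,180)])
E
```

```text
0.25 [[282.3, 196.0], [281.9, 187.3]] [[226.8, 182.4], [232.8, 190.1]] [557. -72. 174.]
0.3 [[282.4, 194.7], [282.0, 186.2]] [[227.3, 181.9], [233.2, 189.7]] [560. -71. 180.]
0.35 [[282.5, 193.2], [282.1, 184.9]] [[227.8, 181.5], [233.7, 189.5]] [563. -71. 185.]
0.4 [[282.7, 191.6], [282.2, 183.6]] [[228.5, 181.1], [234.3, 189.3]] [566. -71. 191.]
0.45 [[282.8, 189.9], [282.3, 182.2]] [[229.1, 180.9], [234.9, 189.2]] [570. -70. 197.]
0.5 [[282.9, 188.1], [282.4, 180.7]] [[229.9, 180.8], [235.6, 189.2]] [573. -70. 202.]
0.55 [[283.0, 186.3], [282.5, 179.2]] [[230.8, 180.7], [236.3, 189.3]] [578. -69. 207.]
0.6 [[283.1, 184.3], [282.6, 177.6]] [[231.7, 180.8], [237.1, 189.5]] [582. -68. 212.]
obs top front v 187.4 back 180.6
[[338.3, 228.5], [224.6, 228.7], [163.5, 203.5], [253.0, 144.9]]
```

Emit:
move_arm(
  plan=[
    {"tz": -2,"wz": 0.095},
    {"tz": -2,"wz": 0.095},
    {"tz": -2,"wz": 0.094},
    {"tz": -2},
    {"tx": 2.8,"ty": -2.9},
    {"tx": 2.8,"ty": -2.9},
    {"tx": 2.8,"ty": -2.9},
    {"tx": 2.8,"ty": -2.9},
    {"tx": 2.8,"ty": -2.9},
    {"tx": 2.8,"ty": -2.9},
    {"tx": 2.8,"ty": -2.9},
    {"tx": 2.8,"ty": -2.9},
  ],
  gripper=0,
)

```text
schema error: expected keys tx, ty, tz, wx, wy, wz
```

The lid is at about 0.51 rad and the sealer corners reproject well in the top view. Each row needs all six keys, so I'll resend.

Emit:
move_arm(
  plan=[
    {"tx": 0,"ty": 0,"tz": -2,"wx": 0,"wy": 0,"wz": 0.095},
    {"tx": 0,"ty": 0,"tz": -2,"wx": 0,"wy": 0,"wz": 0.095},
    {"tx": 0,"ty": 0,"tz": -2,"wx": 0,"wy": 0,"wz": 0.094},
    {"tx": 0,"ty": 0,"tz": -2,"wx": 0,"wy": 0,"wz": 0},
    {"tx": 2.8,"ty": -2.9,"tz": 0,"wx": 0,"wy": 0,"wz": 0},
    {"tx": 2.8,"ty": -2.9,"tz": 0,"wx": 0,"wy": 0,"wz": 0},
    {"tx": 2.8,"ty": -2.9,"tz": 0,"wx": 0,"wy": 0,"wz": 0},
    {"tx": 2.8,"ty": -2.9,"tz": 0,"wx": 0,"wy": 0,"wz": 0},
    {"tx": 2.8,"ty": -2.9,"tz": 0,"wx": 0,"wy": 0,"wz": 0},
    {"tx": 2.8,"ty": -2.9,"tz": 0,"wx": 0,"wy": 0,"wz": 0},
    {"tx": 2.8,"ty": -2.9,"tz": 0,"wx": 0,"wy": 0,"wz": 0},
    {"tx": 2.8,"ty": -2.9,"tz": 0,"wx": 0,"wy": 0,"wz": 0},
  ],
  gripper=0,
)

```text
time_s: 1.1
ee_pos: [424.1, -265.1, 293.7]
ee_rot: [-180.0, 0.0, 7.5]
force: [0.5, -0.2, 0.4]
gripper_width: 13.9
gripper_force: 0.0
```

Emit:
move_arm(
  plan=[
    {"tx": 2.9,"ty": -2.9,"tz": 0,"wx": 0,"wy": 0,"wz": 0},
    {"tx": 2.9,"ty": -2.9,"tz": 0,"wx": 0,"wy": 0,"wz": 0},
    {"tx": 2.9,"ty": -2.9,"tz": 0,"wx": 0,"wy": 0,"wz": 0},
    {"tx": 2.9,"ty": -2.9,"tz": 0,"wx": 0,"wy": 0,"wz": 0},
    {"tx": 2.9,"ty": -2.9,"tz": 0,"wx": 0,"wy": 0,"wz": 0},
    {"tx": 2.8,"ty": -2.9,"tz": 0,"wx": 0,"wy": 0,"wz": 0},
    {"tx": 0,"ty": 0,"tz": 2,"wx": 0,"wy": 0,"wz": 0},
    {"tx": 0,"ty": 0,"tz": 2,"wx": 0,"wy": 0,"wz": 0},
    {"tx": 0,"ty": 0,"tz": 2,"wx": 0,"wy": 0,"wz": 0},
    {"tx": 0,"ty": 0,"tz": 0,"wx": 0,"wy": 0,"wz": 0},
  ],
)

```text
time_s: 1.93
ee_pos: [569.8, -71.1, 229.2]
ee_rot: [-179.9, 0.5, 7.5]
force: [-1.1, 1.4, -0.7]
gripper_width: 0.7
gripper_force: 0.0
```

```bash
python3 - <<'E'
from h import *
f=save('wrist');a=np.radians(7.5);O=np.array([570,-70.])
def W(x,y,z): return [O[0]+x*np.cos(a)-y*np.sin(a),O[1]+x*np.sin(a)+y*np.cos(a),z]
for n,p in dict(pl=W(-79,37,150),lk=W(-79,-37,136),sq=W(-79,-112,136),ram=W(-79,112,155),rail=W(3,0,202)).items(): print(n,np.round(p),np.round(proj(f,p)))
s=env.state();print(s['ee_pos'],s['force'],s['gripper_width'])
E
```

```text
pl [487. -44. 150.] [215. 295.]
lk [ 497. -117.  136.] [302. 286.]
sq [ 506. -191.  136.] [388. 286.]
ram [477.  31. 155.] [122. 298.]
rail [573. -70. 202.] [258. 227.]
[570.95347583 -71.53716768 231.64554079] [ 0.65824687 -0.11950185 -0.01025711] 0.4140905152319596
```

View pics/wrist0.png

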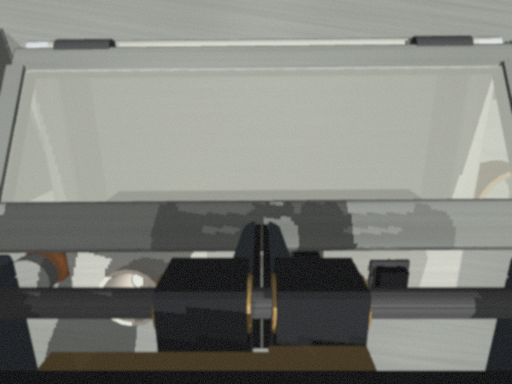

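The wrist view puts the rail at rows 203–250, centred at row 227 where I predicted it, with the fingertip above it at (258,~228). Now I'll press down along the arc.

Emit:
move_arm(
  plan=[
    {"tx": 0.2,"ty": 0,"tz": 1,"wx": 0,"wy": 0,"wz": 0},
    {"tx": 0,"ty": 0,"tz": 1,"wx": 0,"wy": 0,"wz": 0},
    {"tx": 0,"ty": 0,"tz": 0.9,"wx": 0,"wy": 0,"wz": 0},
    {"tx": -0.55,"ty": 0,"tz": 1,"wx": 0,"wy": 0,"wz": 0},
    {"tx": -0.55,"ty": 0,"tz": 1,"wx": 0,"wy": 0,"wz": 0},
    {"tx": -0.5,"ty": 0,"tz": 0.9,"wx": 0,"wy": 0,"wz": 0},
    {"tx": -0.4,"ty": 0,"tz": 0.9,"wx": 0,"wy": 0,"wz": 0},
    {"tx": -0.3,"ty": 0,"tz": 0.9,"wx": 0,"wy": 0,"wz": 0},
    {"tx": -0.2,"ty": 0,"tz": 0.7,"wx": 0,"wy": 0,"wz": 0},
    {"tx": 0,"ty": 0,"tz": 0,"wx": 0,"wy": 0,"wz": 0},
    {"tx": 0,"ty": 0,"tz": 0,"wx": 0,"wy": 0,"wz": 0},
  ],
)

```text
time_s: 2.9
ee_pos: [548.8, -74.7, 150.1]
ee_rot: [-179.9, 0.1, 7.5]
force: [-1.0, 0.2, 0.8]
gripper_width: 0.8
gripper_force: 0.0
```

Emit:
move_arm(
  plan=[
    {"tx": 0,"ty": 0,"tz": 0.3,"wx": 0,"wy": 0,"wz": 0},
    {"tx": 0,"ty": 0,"tz": 0.3,"wx": 0,"wy": 0,"wz": 0},
    {"tx": 0,"ty": 0,"tz": 0.2,"wx": 0,"wy": 0,"wz": 0},
    {"tx": 0,"ty": 0,"tz": 0.1,"wx": 0,"wy": 0,"wz": 0},
    {"tx": 0,"ty": 0,"tz": 0,"wx": 0,"wy": 0,"wz": 0},
    {"tx": 0,"ty": 0,"tz": 0,"wx": 0,"wy": 0,"wz": 0},
  ],
)

```text
time_s: 3.4
ee_pos: [549.0, -74.9, 142.3]
ee_rot: [-180.0, 0.1, 7.5]
force: [-3.7, 0.1, 5.8]
gripper_width: 0.3
gripper_force: 2.6
```

Emit:
move_arm(
  plan=[
    {"tx": 0,"ty": 0,"tz": 0.2,"wx": 0,"wy": 0,"wz": 0},
    {"tx": 0,"ty": 0,"tz": 0.1,"wx": 0,"wy": 0,"wz": 0},
    {"tx": 0,"ty": 0,"tz": 0,"wx": 0,"wy": 0,"wz": 0},
    {"tx": 0,"ty": 0,"tz": 0,"wx": 0,"wy": 0,"wz": 0},
  ],
)

```text
time_s: 3.73
ee_pos: [549.0, -74.9, 142.2]
ee_rot: [180.0, -0.0, 7.5]
force: [-9.0, 1.1, 20.8]
gripper_width: 0.3
gripper_force: 10.4
```

The lid stopped firm at z 142.2, its shut height, under 21 N. On to the plunger.

Emit:
move_arm(
  plan=[
    {"tx": 0,"ty": 0,"tz": -2,"wx": 0,"wy": 0,"wz": 0},
    {"tx": 0,"ty": 0,"tz": -3,"wx": 0,"wy": 0,"wz": 0},
    {"tx": -2.9,"ty": -2,"tz": 0,"wx": 0,"wy": 0,"wz": 0},
    {"tx": -2.9,"ty": -1.9,"tz": 0,"wx": 0,"wy": 0,"wz": 0},
    {"tx": 0,"ty": 0,"tz": 1.5,"wx": 0,"wy": 0,"wz": 0},
    {"tx": 0,"ty": 0,"tz": 1,"wx": 0,"wy": 0,"wz": 0},
    {"tx": 0,"ty": 0,"tz": 0,"wx": 0,"wy": 0,"wz": 0},
    {"tx": 0,"ty": 0,"tz": 0,"wx": 0,"wy": 0,"wz": 0},
  ],
)

```text
time_s: 4.4
ee_pos: [487.6, -44.0, 163.3]
ee_rot: [-180.0, 0.0, 7.5]
force: [0.1, -0.0, 0.6]
gripper_width: 0.2
gripper_force: 0.0
```

```bash
python3 - <<'E'
from h import *
f=grab_frame('top');g=grab_frame('wrist')
a=np.vstack([cv2.resize(f['color'][140:250,190:360],(510,330)),g['color'][180:384]])[:,:,::-1] if 0 else None
A=cv2.resize(f['color'][145:245,200:350],(600,400));B=g['color'][184:384,:]
B=cv2.resize(B,(512,200));c=np.zeros((600,600,3),np.uint8);c[:400]=A;c[400:,:512]=B
cv2.imwrite('pics/p1.png',c[:,:,::-1]);print(env.state()['ee_pos'])
E
```

```text
[488.17672073 -44.15418069 163.97873679]
```

View pics/p1.png

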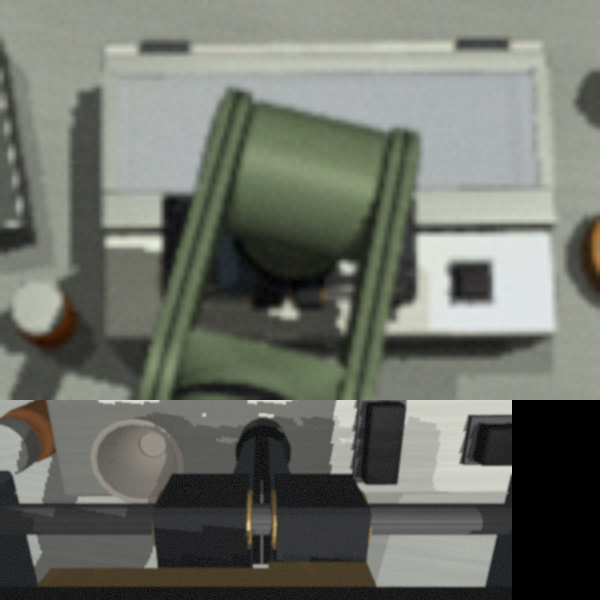

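The lid lies shut in the top view. In the wrist view the fingertips are centred laterally on the plunger head (column 262), so I'll press.

Emit:
move_arm(
  plan=[
    {"tx": 0,"ty": 0,"tz": 0.8,"wx": 0,"wy": 0,"wz": 0},
    {"tx": 0,"ty": 0,"tz": 0.5,"wx": 0,"wy": 0,"wz": 0},
    {"tx": 0,"ty": 0,"tz": 0.4,"wx": 0,"wy": 0,"wz": 0},
    {"tx": 0,"ty": 0,"tz": 0.4,"wx": 0,"wy": 0,"wz": 0},
    {"tx": 0,"ty": 0,"tz": 0.3,"wx": 0,"wy": 0,"wz": 0},
    {"tx": 0,"ty": 0,"tz": 0.2,"wx": 0,"wy": 0,"wz": 0},
    {"tx": 0,"ty": 0,"tz": 0.1,"wx": 0,"wy": 0,"wz": 0},
    {"tx": 0,"ty": 0,"tz": 0,"wx": 0,"wy": 0,"wz": 0},
    {"tx": 0,"ty": 0,"tz": 0,"wx": 0,"wy": 0,"wz": 0},
  ],
)

```text
time_s: 5.25
ee_pos: [487.6, -44.1, 138.0]
ee_rot: [180.0, -0.1, 7.5]
force: [-1.7, 0.0, 9.0]
gripper_width: 0.5
gripper_force: 4.5
```

Emit:
move_arm(
  plan=[
    {"tx": 0,"ty": 0,"tz": 0.2,"wx": 0,"wy": 0,"wz": 0},
    {"tx": 0,"ty": 0,"tz": 0.1,"wx": 0,"wy": 0,"wz": 0},
    {"tx": 0,"ty": 0,"tz": 0,"wx": 0,"wy": 0,"wz": 0},
    {"tx": 0,"ty": 0,"tz": 0,"wx": 0,"wy": 0,"wz": 0},
  ],
)

```text
time_s: 5.58
ee_pos: [487.7, -44.1, 137.7]
ee_rot: [179.9, -0.2, 7.5]
force: [-6.3, -0.2, 27.4]
gripper_width: 0.5
gripper_force: 13.1
```

The plunger is firmly at its stop (z 137.7, 27 N). On to the start key.

Emit:
move_arm(
  plan=[
    {"tx": 0,"ty": 0,"tz": -2,"wx": 0,"wy": 0,"wz": 0},
    {"tx": 0,"ty": 0,"tz": -3,"wx": 0,"wy": 0,"wz": 0},
    {"tx": 0,"ty": 3.7,"tz": 0,"wx": 0,"wy": 0,"wz": 0},
    {"tx": 0,"ty": 3.7,"tz": 0,"wx": 0,"wy": 0,"wz": 0},
    {"tx": 0,"ty": 0,"tz": 2,"wx": 0,"wy": 0,"wz": 0},
    {"tx": 0,"ty": 0,"tz": 1.5,"wx": 0,"wy": 0,"wz": 0},
    {"tx": 0,"ty": 0,"tz": 0,"wx": 0,"wy": 0,"wz": 0},
    {"tx": 0,"ty": 0,"tz": 0,"wx": 0,"wy": 0,"wz": 0},
  ],
)

```text
time_s: 6.25
ee_pos: [495.7, -117.0, 148.0]
ee_rot: [-179.9, 0.2, 7.5]
force: [0.8, 0.8, 0.4]
gripper_width: 0.4
gripper_force: 0.0
```

```bash
python3 - <<'E'
from h import *
g=grab_frame('wrist');cv2.imwrite('pics/p2.png',g['color'][:,:,::-1]);print(env.state()['ee_pos'])
E
```

```text
[ 496.56022312 -116.99599583  148.93935656]
```

View pics/p2.png

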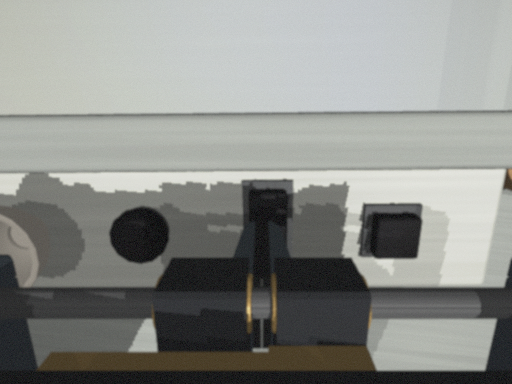

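The wrist view shows the plunger down at (140,235). The long key is centred at column 269 with the fingertip at 262, so I'll shift about 3 mm right and press.

Emit:
move_arm(
  plan=[
    {"tx": 0,"ty": 0.3,"tz": 0.5,"wx": 0,"wy": 0,"wz": 0},
    {"tx": 0,"ty": 0,"tz": 0.5,"wx": 0,"wy": 0,"wz": 0},
    {"tx": 0,"ty": 0,"tz": 0.3,"wx": 0,"wy": 0,"wz": 0},
    {"tx": 0,"ty": 0,"tz": 0.3,"wx": 0,"wy": 0,"wz": 0},
    {"tx": 0,"ty": 0,"tz": 0.3,"wx": 0,"wy": 0,"wz": 0},
    {"tx": 0,"ty": 0,"tz": 0.2,"wx": 0,"wy": 0,"wz": 0},
    {"tx": 0,"ty": 0,"tz": 0,"wx": 0,"wy": 0,"wz": 0},
    {"tx": 0,"ty": 0,"tz": 0,"wx": 0,"wy": 0,"wz": 0},
  ],
)

```text
time_s: 6.97
ee_pos: [497.2, -120.1, 130.1]
ee_rot: [180.0, -0.1, 7.5]
force: [-3.9, 1.8, 14.3]
gripper_width: 0.6
gripper_force: 7.4
```

Emit:
move_arm(
  plan=[
    {"tx": 0,"ty": 0,"tz": 0.2,"wx": 0,"wy": 0,"wz": 0},
    {"tx": 0,"ty": 0,"tz": 0,"wx": 0,"wy": 0,"wz": 0},
    {"tx": 0,"ty": 0,"tz": 0,"wx": 0,"wy": 0,"wz": 0},
  ],
)

```text
time_s: 7.22
ee_pos: [497.3, -120.1, 129.9]
ee_rot: [179.9, -0.1, 7.5]
force: [-7.2, 1.9, 26.3]
gripper_width: 0.8
gripper_force: 13.1
```

Emit:
move_arm(
  plan=[
    {"tx": 0,"ty": 0,"tz": -1,"wx": 0,"wy": 0,"wz": 0},
    {"tx": 0,"ty": 0,"tz": -2,"wx": 0,"wy": 0,"wz": 0},
    {"tx": 0,"ty": 0,"tz": -4,"wx": 0,"wy": 0,"wz": 0},
    {"tx": 0,"ty": 0,"tz": -4,"wx": 0,"wy": 0,"wz": 0},
    {"tx": -4,"ty": 0,"tz": -1,"wx": 0,"wy": 0,"wz": 0},
    {"tx": -4,"ty": 0,"tz": -1,"wx": 0,"wy": 0,"wz": 0},
    {"tx": -4,"ty": 0,"tz": 0,"wx": 0,"wy": 0,"wz": 0},
    {"tx": 0,"ty": 0,"tz": 0,"wx": 0,"wy": 0,"wz": 0},
    {"tx": 0,"ty": 0,"tz": 0,"wx": 0,"wy": 0,"wz": 0},
  ],
)

```text
time_s: 7.97
ee_pos: [376.8, -135.8, 256.3]
ee_rot: [180.0, -0.1, 7.4]
force: [-0.5, -0.1, -0.7]
gripper_width: 0.4
gripper_force: 0.0
```

```bash
python3 - <<'E'
from h import *
g=grab_frame('wrist');f=grab_frame('scene')
c=np.zeros((600,512,3),np.uint8);c[:260]=g['color'][:260];c[260:]=cv2.resize(f['color'][145:285,140:351],(512,340))
cv2.imwrite('pics/p3.png',c[:,:,::-1])
E
```

```text
(no output)
```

View pics/p3.png

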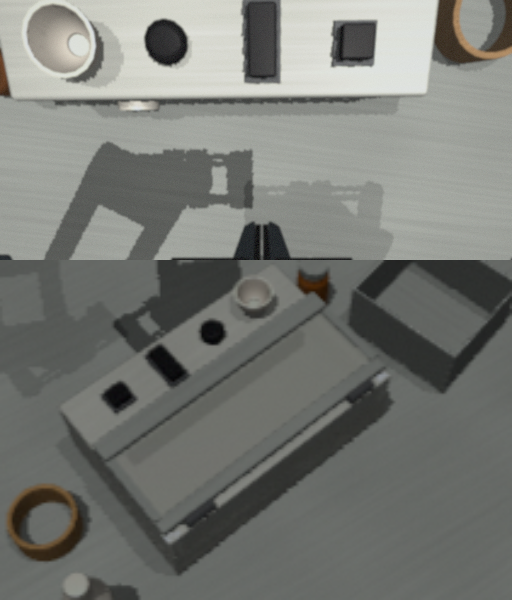

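The lid is shut, the plunger at (166,42) is down, and the long key at (262,38) is back out. The ramekin and the other objects in view are where they were, and the robot is clear, so I'm handing in.

```bash
python3 -c "
from workcell import env
print(env.job_done())"
```

```text
the job is handed in; nothing more can be done
None
```

I pushed the lid shut, pressed the lock plunger down to its stop where it stayed, and pressed the start key fully in and let it spring back, in that order; the job is handed in at about 8 s, but the hand-in returned no verdict.

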